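# Scrub out a tall parts pot with the hanging bottle brush

### The job

Take the thick-headed brush off its fork in the rack (its collar has to come up over the upturned tips before it will pull out) and scrub the tall open pot with three full strokes: each time push the brush right to the bottom, and draw it up until the top of the bristles reaches the mouth. Then hang the brush back by its collar in the free fork and let go; leave the pot standing where it is and do not disturb the thin brush or the other things.

Things in the scene. Friction and masses are not known exactly. Their poses are not given: they have to be found in the camera images.
- rack: Fixed steel brush rack, foot plate 130 x 230 mm, 6 mm thick; origin on the table below the middle between its two forks. -x is the open front of the forks, y runs along the rack. Crossbar (12 x 226 mm, top at 150 mm, 55 mm behind the origin) on two posts at y = +-107 mm. Nothing of it is above 176 mm. It stands on either side of the table, turned up to 0.45 rad.
- fork_a (a point): Hanging point of the +y fork, between its two prongs at the height of their tops (150 mm); axes as the rack. Prongs are level 7 mm round bars along x, centred 14 mm either side of this point; 28 mm ahead (-x) of it each turns straight up, its tip 26 mm above the prong top.
- fork_b (a point): Hanging point of the -y fork, 90 mm from the other; same height, shape and axes.
- brush: Thick-headed brush, the one to use, hanging upright in a fork; rigid, round, 0.1 to 0.2 kg. Origin at the lower end of the head (30 mm above the table when hung), z up. From there: head 40 mm diameter 0-55 mm, steel shaft 8 mm to 120, collar 44 mm 120-126 (rests on the prongs), round wooden handle 22 mm 126-211 mm.
- brush_collar (a point): Middle of the underside of the thick brush's collar, 120 mm above the brush's origin. It must rise more than 26 mm to clear the fork's tips, but the head meets the prongs from below at about 57 mm.
- thin_brush: The other brush, hanging in the other fork, to be left alone: same shaft and collar, but a 22 mm diameter head and a flat wooden paddle handle (12 x 36 mm, top 196 mm above its origin). Origin at the lower end of its head.
- tray: Fixed steel tray 250 x 230 mm with a rim 22 mm high and a 4 mm floor, on the side of the table away from the rack. Origin under its centre.
- pot: The tall open pot to scrub: plain aluminium cylinder standing loose in the tray, 66 mm outer and 58 mm inner diameter, 115 mm high, floor 5 mm thick (inside depth 110 mm), about 0.45 kg. Origin at the centre of its underside, z up.
- low_pot: Wide low open pot in the tray, 80 mm diameter, 55 mm high. Origin at the centre of its underside. Leave alone.
- can: Closed can with a dark lid in the tray, 70 mm diameter, 114 mm high. Origin at the centre of its underside. Leave alone.
- bottle: Tall closed white bottle, 60 mm diameter, 200 mm high, standing between the rack and the tray. Origin at the centre of its underside. Leave alone.
- jar: Squat closed jar, 64 mm diameter, 90 mm high, nearer the robot. Origin at the centre of its underside. Leave alone.
- carton: Cardboard box 90 x 60 x 50 mm, nearer the robot. Origin at the centre of its underside. Leave alone.
- wrench: Steel wrench 170 mm long lying flat on the table. Leave alone.
There are look-alikes about, which are no part of the job. What is shaped like the brush but orange is not meant.

How it is judged (in metres and radians):
On the way, in this order (a step that is already met when the one before it is completed fails the run):
1. the thick brush is off the rack, its collar more than 70 mm from both forks (distance between brush_collar and fork_a above 0.07 m and distance between brush_collar and fork_b above 0.07 m), for 0.1 s.
2. first stroke: the end of the head is within 12 mm of the pot's floor (horizontal distance between brush and pot below 0.03 m and z of brush in the frame of pot below 0.017 m and angle between brush's own z axis and vertical below 0.35 rad).
3. first stroke: the end of the head is drawn up more than 45 mm above the pot's floor (z of brush in the frame of pot above 0.05 m).
4. second stroke: the end of the head is within 12 mm of the pot's floor (all of step 2).
5. second stroke: the end of the head is drawn up more than 45 mm above the pot's floor (z of brush in the frame of pot above 0.05 m).
6. third stroke: the end of the head is within 12 mm of the pot's floor (all of step 4).
7. third stroke: the end of the head is drawn up more than 45 mm above the pot's floor (z of brush in the frame of pot above 0.05 m).
At the end, for the whole second after the job is handed in: The thick brush hangs at rest and upright (within 0.15 rad) in a fork of the rack, its collar resting on the prongs (collar within 35 mm of the hanging point sideways, -4 to +6 mm in height); the pot stands upright within 40 mm of where it was (((horizontal distance between brush_collar and fork_a below 0.035 m and z of brush_collar in the frame of fork_a between -0.004 and 0.006 m) or (horizontal distance between brush_collar and fork_b below 0.035 m and z of brush_collar in the frame of fork_b between -0.004 and 0.006 m)) and angle between brush's own z axis and vertical below 0.15 rad and linear speed of brush below 0.03 m/s and distance of pot from where it was at the start of the episode below 0.04 m and angle between pot's own z axis and vertical below 0.1 rad); the robot touches nothing.
It fails at once if the tall pot is tipped by more than 0.4 rad (angle between pot's own z axis and vertical above 0.4 rad).
It fails at once if the thin brush is moved by more than 50 mm or tilted by more than 0.4 rad (distance of thin_brush from where it was at the start of the episode above 0.05 m or angle between thin_brush's own z axis and vertical above 0.4 rad).
It fails at once if the wide low pot, can, bottle, jar, carton or wrench is moved by more than 30 mm (distance of any of low_pot, can, bottle, jar, carton, wrench from where it was at the start of the episode above 0.03 m).
It also fails if it takes over 56 s, if anything falls off the work surface, if the arm or the gripper's body presses on something with over 40 N, if the wrist force passes 120 N, or if a joint passes its speed limit or range.

### The arm

A 6-joint arm with a two-finger parallel gripper is mounted at the origin on the work surface. World frame = base frame: x ahead of the robot, y to its left, z up, the work surface at z = 0. Lengths are in mm, angles in rad, forces in N, time in s.
With the tool pointing down it reaches from about 350 to 975 mm from the base axis. Payload 7.1 kg.
Tool frame: the origin (TCP) lies between the finger pads; the fingertips stand 14 mm ahead of it and the grasp point (between the pads) lies 5 mm behind it; z points along the fingers, y is the direction in which the jaws open and shut (so a half turn about z gives the same grasp; the last joint's range is limited). The gripper opens to 88 mm and grips with 3 to 60 N. Pads are 20 mm wide; open, the fingers measure 115 mm over their backs; the gripper's body (75 mm by 178 mm) begins 61 mm behind the grasp point.
Start: joints at [1.29, 0.423, 1.63, -0, 1.089, -0.019], TCP at [161.731, 603.695, 236.675] pointing down, gripper open.
Joint ranges: [-3, 3], [-0.9, 2.11], [0.09, 2.58], [-1.31, 4.45], [0.11, 2.69], [-2.54, 2.54]. Speed limits (rad/s): [2.39, 2.39, 3.01, 3.14, 3.14, 3.14].

### API

Orientations are given as a rotation vector (axis times angle).
In Python, from workcell import get_obs, get_image, calibration, close_job, regions_of, place_of gives the robot as it stands.
- The arm moves only by the tool move_arm, never from a script. Its argument "deltas" is a list of rows, each a list of 5 numbers: the closure in counts, from 0 (fully open) to 255 (shut), then the shift along the tool's x, y, z in m, then the turn about the tool's z in rad. In form: [[grip, x, y, z, roll], ...]. A call has 1 to 5 rows; each row is the pose to reach, as a shift and turn from the pose commanded when the call began, along the tool's axes at that moment; what a row does not reach only later rows make up. A row lasts 1/12 s, in which the tool goes at most 41.7 mm and 7.16 degrees, less where a joint would pass 70% of its speed; a pose out of reach is approached as far as the arm can. A call with a gripper value outside its range is refused whole. The fingers move at their own pace and stop on an object; the grip force is fixed at half the most. Time passes only in rows, so rows that repeat a pose let the fingers close. It gives the time, the measured TCP pose, the force and the opening at its end, in the units of the state.
- get_obs(): the state, without advancing time (a new reading comes with each control period).
- get_image(name): name is "scene" or "top"; returns the picture (420x560x3 uint8, blue, green, red); there is no depth.
- calibration(name): a dict with "intrinsics" (3x3 intrinsics, pixels), "world_to_cam" (4x4, takes a point from world to camera coordinates). Camera axes: x right, y down, z forward; pixel columns grow to the right and rows downward; lengths in mm; the calibration is good to about 2 mm. A picture is of the moment at which its call begins. calibration takes no time and is no camera call.
- close_job(): hands the job in, once; it reports no verdict.
Trained networks look in the newest picture that a camera, given by its name, has taken for a name from the list of things; names that differ only in an ending like _2 or _b are one class to them, and where a whole thing is asked for, a point or a joint stands for the part that bears it (a point fixed in the world has none). Each returns a list of dicts, best first, with "conf" (0 to 1); they miss things now and then, are a little off and sometimes report something else, mostly with a low value. They report only what shows in the picture. A call takes as long as a camera call. They do not tell look-alikes from the thing itself.
- regions_of(camera, name): "region" (420x560 bool, what is visible of it).
- place_of(camera, name): "location" ([x, y, z] in mm, in world coordinates, good to about 4 mm: a listed point, or the origin of a listed thing).
The state is a dict: "t": time; "qpos": joint angles; "qvel": joint speeds; "joint_torque": joint torques, N m; "ee_pos": TCP position; "orientation": TCP orientation; "ft_force": force on the tool from outside, world axes, zero at the start; "moment": the same for the moment, N m; "width": finger opening in mm.
Only numpy, scipy, OpenCV 4.12 (cv2) and the standard library are available. Lean on these libraries where they do the work, as an engineer would, in place of code of your own. Each camera call takes 0.05 s, during which the arm holds its last target.

## Working session

There is one attempt and no reset: what is moved stays moved. The work goes in short steps, Python scripts to look and compute and a tool call to move; the robot and the scene stay as the last step left them, time stands still between calls to the robot, and variables do not carry over. Pictures are saved under pics/ and viewed, and the job is handed in when it is done.

Besides the shell and the picture viewer there is one more tool, called after "Call:" as name(argument=value, ...) on one line, values as JSON. move_arm: Moves the arm, as the interface text tells. Its arguments: {"type":"object","properties":{"deltas":{"type":"array","items":{"type":"array","items":{"type":"number"}}}},"required":["deltas"]}

```bash
ls; mkdir -p pics; python3 - <<'E'
from workcell import *
import cv2
o=get_obs(); print(o)
for c in("scene","top"):
    im=get_image(c); cv2.imwrite(f"pics/{c}0.png",im)
    k=calibration(c); print(c,k)
for c in("scene","top"):
  for n in("brush","brush_collar","thin_brush","fork_a","fork_b","rack","pot","low_pot","can","bottle","jar","carton","wrench","tray"):
    print(c,n,[(round(d["conf"],2),[round(float(v)) for v in d["location"]]) for d in place_of(c,n)])
print(get_obs()["t"])
E
```

```text
pics
{'t': 0.0, 'qpos': array([ 1.29004154e+00,  4.23837104e-01,  1.63064313e+00, -4.20696762e-06,
        1.08859644e+00, -1.90067401e-02]), 'qvel': array([ 6.11708120e-04, -2.95469397e-04, -5.08232274e-04, -8.66496957e-04,
        2.43491567e-05, -3.83906872e-04]), 'joint_torque': array([ 4.23297352e-04, -5.44605911e+01, -2.73671061e+01,  6.43715914e-02,
        2.26020796e-02, -1.31044494e-04]), 'ee_pos': array([161.5701054 , 603.22795307, 235.922426  ]), 'orientation': array([-4.09948578e-01, -3.11450993e+00,  2.30567228e-03]), 'ft_force': array([-0.61878633,  0.28338409,  0.61857777]), 'moment': array([0.01232985, 0.01297529, 0.00554832]), 'width': 88.04318119940865}
scene {'intrinsics': array([[502.46489152,   0.        , 271.71833954],
       [  0.        , 502.46489152, 205.21592135],
       [  0.        ,   0.        ,   1.        ]]), 'world_to_cam': array([[-1.32289978e-01,  9.91076690e-01, -1.63204503e-02,
         4.93169433e+01],
       [ 7.99873558e-01,  9.70147432e-02, -5.92275638e-01,
        -3.44342349e+02],
       [-5.85407254e-01, -9.14064280e-02, -8.05570116e-01
[... 1577 characters left out ...]
8, -4]), (0.57, [708, -168, 3])]
top brush_collar [(0.68, [402, -134, 118]), (0.61, [710, -167, 119]), (0.59, [698, -259, 120]), (0.56, [580, -168, 149]), (0.51, [578, -170, 31])]
top thin_brush [(0.87, [576, -262, 28]), (0.36, [567, -218, -2])]
top fork_a [(0.62, [567, -170, 149])]
top fork_b [(0.62, [567, -170, 149])]
top rack [(0.95, [567, -215, -2])]
top pot [(0.79, [524, 165, 3])]
top low_pot [(0.9, [495, 273, 5]), (0.42, [563, 239, -2])]
top can [(0.69, [611, 238, 8]), (0.53, [498, 274, 5])]
top bottle [(0.94, [601, 10, -3])]
top jar [(0.58, [416, 0, 0])]
top carton [(0.67, [320, -248, 0])]
top wrench [(0.62, [496, 275, 3]), (0.58, [309, 231, -1])]
top tray [(0.82, [563, 236, -4])]
1.5
```

View pics/scene0.png

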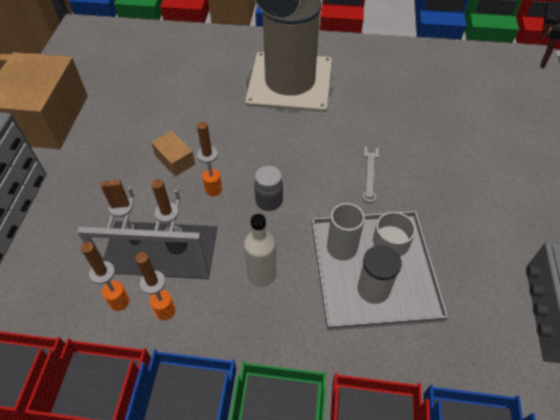

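View pics/top0.png

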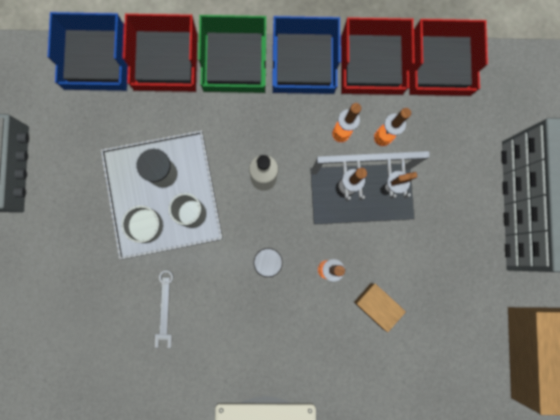

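The thick brush hangs in the +y fork (scene handle near pixel (162,195), top near (353,180)). The thin one is in the −y fork, and the three orange-headed brushes are look-alikes. Next I refine the brush, pot and rack poses by fitting their silhouettes.

```bash
cat > h.py <<'E'
import numpy as np, cv2
from workcell import *
CAL={c:calibration(c) for c in("scene","top")}
def proj(c,P):
    P=np.atleast_2d(np.asarray(P,float)); M=CAL[c]["world_to_cam"]; K=CAL[c]["intrinsics"]
    q=P@M[:3,:3].T+M[:3,3]; q=q@K.T; return q[:,:2]/q[:,2:]
def ray(c,uv):
    M=CAL[c]["world_to_cam"];K=CAL[c]["intrinsics"]
    d=M[:3,:3].T@np.linalg.inv(K)@np.array([uv[0],uv[1],1.]); o=-M[:3,:3].T@M[:3,3]; return o,d
def at_z(c,uv,z):
    o,d=ray(c,uv); return o+d*(z-o[2])/d[2]
A=np.linspace(0,2*np.pi,40,endpoint=False)
def ring(p,r,z): return np.c_[p[0]+r*np.cos(A),p[1]+r*np.sin(A),np.full(40,p[2]+z)]
BR=[(20,0,55),(4,55,120),(22,120,126),(11,126,211)]
def draw(im,c,p,parts=BR,col=(0,255,255),s=1):
    for r,a,b in parts:
        h=cv2.convexHull((proj(c,np.r_[ring(p,r,a),ring(p,r,b)])*s).astype(np.float32))
        cv2.polylines(im,[h.astype(np.int32)],True,col,1)
def crop(im,u,v,w,h,s): return cv2.resize(im[v:v+h,u:u+w],None,fx=s,fy=s,interpolation=cv2.INTER_CUBIC)
E
cat > a.py <<'E'
from h import *
for c in("scene","top"):
    im=get_image(c)
    b=(578,-170,30); p=(523,168,4)
    for s,nm,cen in((4,"rack",(585,-205,130)),(4,"pot",(523,168,60))):
        u,v=proj(c,[cen])[0]; u0,v0=int(u-85),int(v-65)
        for ov in (0,1):
            J=cv2.resize(im,None,fx=s,fy=s,interpolation=cv2.INTER_CUBIC)
            if ov:
                draw(J,c,b,s=s); draw(J,c,p,[(33,0,115),(29,114,115)],(0,255,0),s)
                draw(J,c,(609,235,4),[(35,0,114)],(255,0,0),s)
            J=J[v0*s:(v0+130)*s,u0*s:(u0+170)*s]
            cv2.imwrite(f"pics/{nm}_{c}{ov}.png",J)
        print(c,nm,u0,v0)
E
python3 a.py
python3 - <<'E'
import cv2,numpy as np
for n in("rack","pot"):
    a=[cv2.imread(f"pics/{n}_{c}1.png") for c in("scene","top")]
    cv2.imwrite(f"pics/{n}_both.png",cv2.resize(np.hstack(a),(1360,520)))
E
```

```text
scene rack 65 154
scene pot 258 167
top rack 283 112
top pot 104 144
```

View pics/rack_scene1.png

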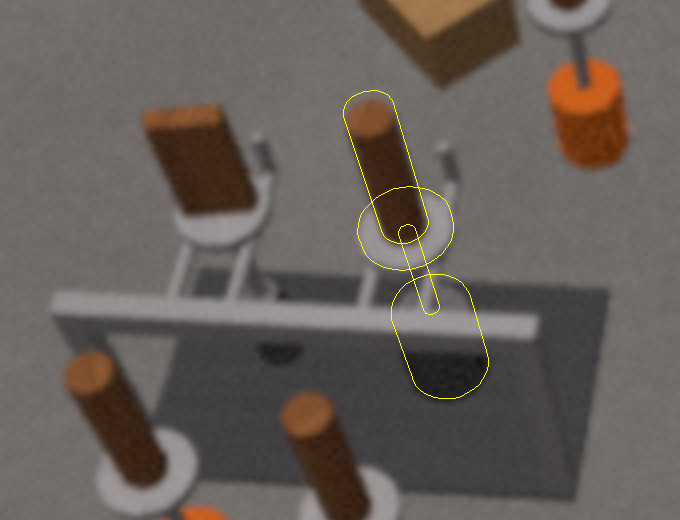

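View pics/rack_top1.png

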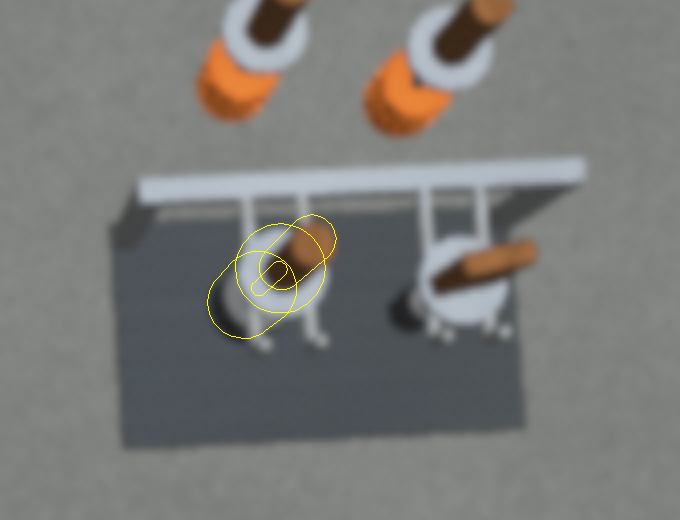

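View pics/pot_scene1.png

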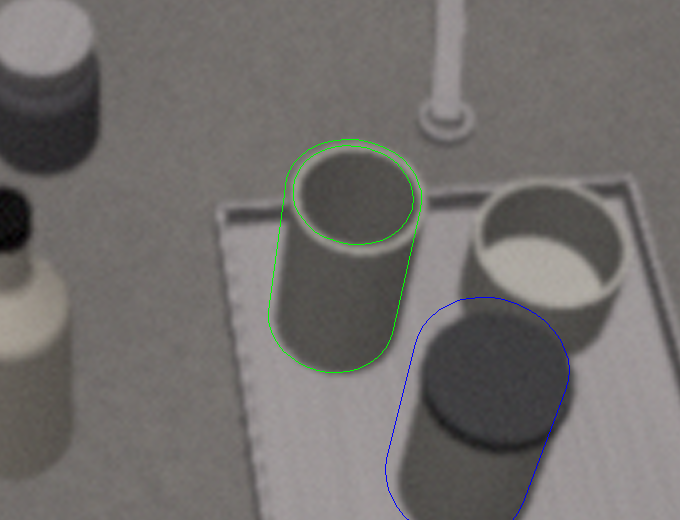

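View pics/pot_top1.png

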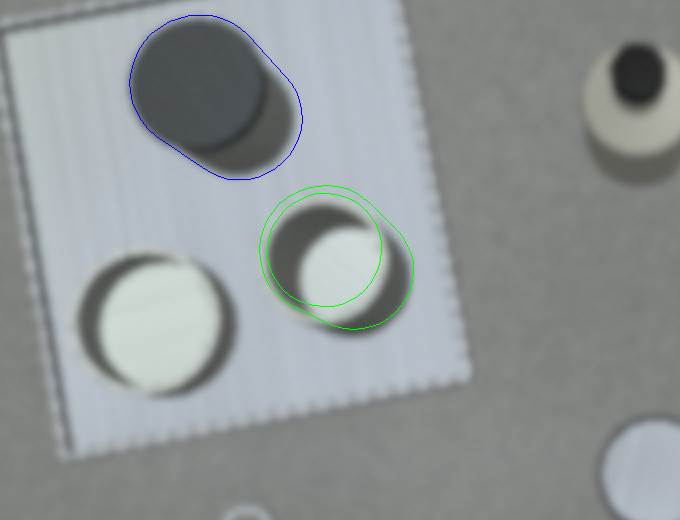

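The silhouettes agree to about 2–3 mm, giving the brush at about (577,−170), hung with its origin at z 30. The pot is at about (523,168), and the rack yaw is about 0.04. I start toward a point above the brush with the jaws part closed, because the thin brush is close.

Call:
move_arm(deltas=[[110, -0.1, -0.107, -0.08, -0.3], [110, -0.1, -0.107, -0.08, -0.3], [110, -0.15, -0.16, -0.08, -0.3], [110, -0.15, -0.16, -0.08, -0.3], [110, -0.2, -0.213, -0.08, -0.3]])

```text
t: 2.02
ee_pos: [254.4, 431.0, 305.5]
orientation: [-0.062, 3.14, 0.003]
ft_force: [2.0, -0.9, -0.5]
width: 58.0
```

```bash
cat >> h.py <<'E'
from scipy.spatial.transform import Rotation as R
def delta(target,yaw=None):
    o=get_obs(); Rm=R.from_rotvec(o["orientation"]).as_matrix()
    d=Rm.T@(np.array(target,float)-o["ee_pos"])
    cy=np.arctan2(-Rm[0,1],Rm[1,1])
    print("t",round(o["t"],2),"ee",o["ee_pos"].round(1),"yaw",cy.round(3),"z",Rm[:,2].round(3),"w",round(o["width"],1),"F",o["ft_force"].round(1))
    print("delta tool m",(d/1000).round(4), "roll", None if yaw is None else round(cy-yaw,3))
E
python3 -c "
from h import *
delta((577,-170,310),0.04)
print([at_z('top',((140)/4+283,190/4+112),150),at_z('top',(585/4+283,168/4+112),150)])
print([at_z('top',((248)/4+283,198/4+112),150),at_z('top',(262/4+283,320/4+112),150)])"
```

```text
t 2.02 ee [254.4 431.  305.5] yaw 0.039 z [ 0.001  0.002 -1.   ] w 58.0 F [ 2.  -0.9 -0.5]
delta tool m [-0.2988 -0.6132 -0.0053] roll -0.001
[array([ 617.47006736, -100.11891045,  150.        ]), array([ 631.61465079, -325.06808726,  150.        ])]
[array([ 614.08710654, -154.46253302,  150.        ]), array([ 552.3712545, -161.1846493,  150.       ])]
```

Call:
move_arm(deltas=[[110, -0.28, -0.6, 0, 0], [110, -0.28, -0.6, 0, 0], [110, -0.28, -0.6, 0, 0], [110, -0.28, -0.6, 0, 0], [110, -0.28, -0.6, 0, 0]])

```text
t: 2.43
ee_pos: [349.3, 244.9, 304.4]
orientation: [-0.061, 3.14, 0.001]
ft_force: [1.1, -0.2, -0.7]
width: 49.7
```

```bash
python3 -c "
from h import *
delta((577,-170,310),0.06)"
```

```text
t 2.43 ee [349.3 244.9 304.4] yaw 0.039 z [ 0.001  0.001 -1.   ] w 49.7 F [ 1.1 -0.2 -0.7]
delta tool m [-0.2114 -0.4234 -0.0057] roll -0.021
```

Call:
move_arm(deltas=[[110, -0.21, -0.42, 0, -0.02], [110, -0.21, -0.42, 0, -0.02], [110, -0.21, -0.42, 0, -0.02], [110, -0.21, -0.42, 0, -0.02], [110, -0.21, -0.42, 0, -0.02]])

```text
t: 2.85
ee_pos: [449.8, 61.9, 304.4]
orientation: [-0.091, 3.139, 0.0]
ft_force: [-0.2, 0.8, 0.6]
width: 49.9
```

```bash
python3 -c "
from h import *
delta((577,-170,310),0.06)"
```

```text
t 2.85 ee [449.8  61.9 304.4] yaw 0.058 z [ 0.001  0.    -1.   ] w 49.9 F [-0.2  0.8  0.6]
delta tool m [-0.1136 -0.2389 -0.0055] roll -0.002
```

Call:
move_arm(deltas=[[110, -0.1, -0.21, 0, 0], [110, -0.1, -0.21, 0, 0], [110, -0.1, -0.21, 0, 0], [110, -0.1, -0.21, 0, 0], [110, -0.1, -0.21, 0, 0]])

```text
t: 3.27
ee_pos: [550.1, -120.8, 304.2]
orientation: [-0.091, 3.14, -0.0]
ft_force: [0.9, 0.8, 0.0]
width: 49.9
```

Call:
move_arm(deltas=[[110, 0, 0, 0, 0], [110, 0, 0, 0, 0], [110, 0, 0, 0, 0]])

```text
t: 3.52
ee_pos: [549.0, -118.5, 303.6]
orientation: [0.09, -3.139, -0.001]
ft_force: [-0.2, 0.0, -0.2]
width: 50.1
```

```bash
python3 -c "
from h import *
delta((577,-170,310),0.06)"
```

```text
t 3.52 ee [ 549.  -118.5  303.6] yaw 0.057 z [-0.001  0.001 -1.   ] w 50.1 F [-0.2  0.  -0.2]
delta tool m [-0.025  -0.0531 -0.0064] roll -0.003
```

Call:
move_arm(deltas=[[110, -0.025, -0.053, 0, 0], [110, -0.025, -0.053, 0, 0], [110, -0.025, -0.053, 0.03, 0], [110, -0.025, -0.053, 0.03, 0], [110, -0.025, -0.053, 0.03, 0]])

```text
t: 3.93
ee_pos: [576.0, -168.3, 272.9]
orientation: [0.093, -3.136, -0.003]
ft_force: [-0.7, 0.0, -0.0]
width: 49.9
```

```bash
cat > b.py <<'E'
from h import *
import sys
tag=sys.argv[1]; delta((577,-170,200),0.06)
o=get_obs()["ee_pos"]
for c in("scene","top"):
    im=get_image(c); s=4
    u,v=proj(c,[o+[0,0,-40]])[0]; u0,v0=max(0,int(u-85)),max(0,int(v-65))
    J=cv2.resize(im,None,fx=s,fy=s,interpolation=cv2.INTER_CUBIC)
    for q in ([0,0,0],[0,0,-14]):
        a,b=proj(c,[o+q])[0]*s+1.5; cv2.drawMarker(J,(int(a),int(b)),(0,255,255),0,10,1)
    J=J[v0*s:(v0+130)*s,u0*s:(u0+170)*s]
    cv2.imwrite(f"pics/{tag}_{c}.png",J); print(c,u0,v0)
E
python3 b.py g1
```

```text
t 3.93 ee [ 576.  -168.3  272.9] yaw 0.06 z [-0.004  0.002 -1.   ] w 49.9 F [-0.7  0.  -0. ]
delta tool m [-0.0012 -0.0019  0.0729] roll -0.0
scene 74 118
top 274 108
```

View pics/g1_scene.png

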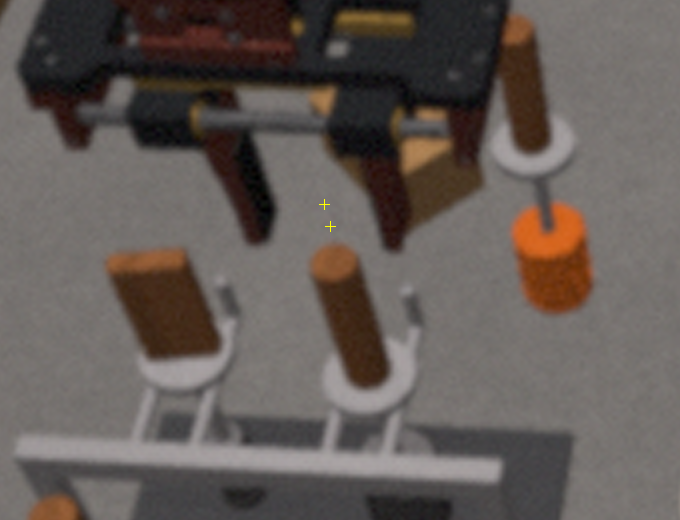

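View pics/g1_top.png

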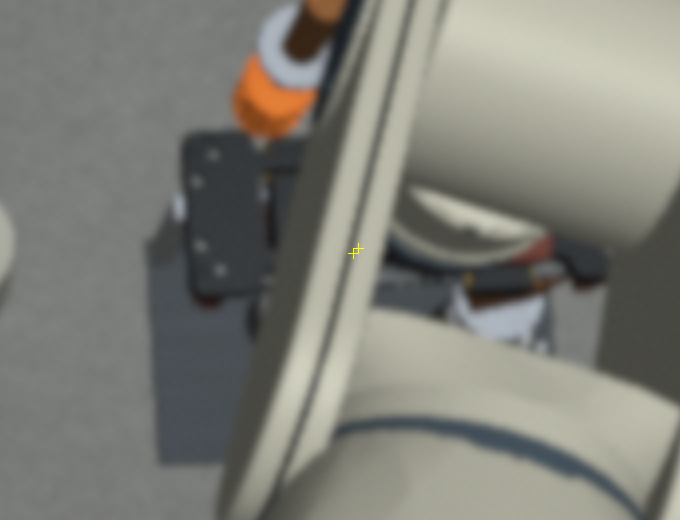

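Scene: the fingertips (258,240) and (393,247) straddle the handle top at (335,262). It is centred in y, and the handle is about 3–4 mm further in x. Descending.

Call:
move_arm(deltas=[[110, -0.003, -0.001, 0.035, 0], [110, -0.003, -0.001, 0.06, 0], [110, -0.003, -0.001, 0.073, 0], [110, -0.003, -0.001, 0.073, 0], [110, -0.003, -0.001, 0.073, 0]])

```text
t: 4.45
ee_pos: [580.8, -170.2, 201.9]
orientation: [-0.093, 3.14, -0.0]
ft_force: [-0.7, -0.9, 0.2]
width: 49.9
```

```bash
python3 b.py g2
```

```text
t 4.45 ee [ 580.8 -170.2  201.9] yaw 0.059 z [ 0. -0. -1.] w 49.9 F [-0.7 -0.9  0.2]
delta tool m [0.0038 0.0004 0.0019] roll -0.001
scene 80 144
top 268 112
```

View pics/g2_scene.png

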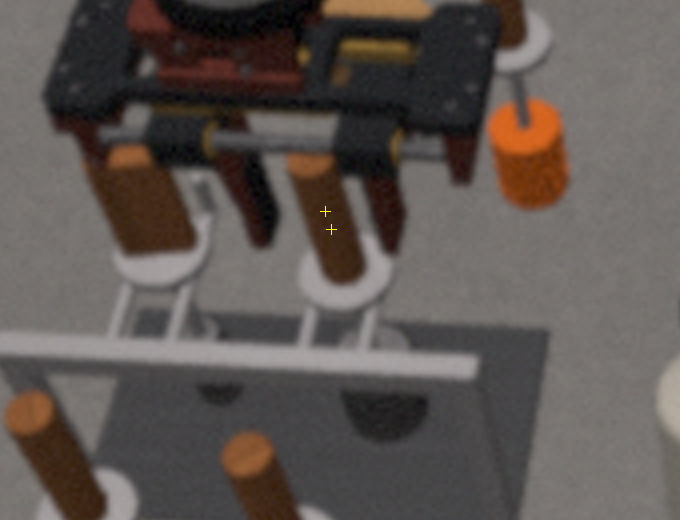

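The handle sits midway between the fingers and the TCP markers lie on it, so I close.

Call:
move_arm(deltas=[[255, 0, 0, 0, 0], [255, 0, 0, 0, 0], [255, 0, 0, 0, 0], [255, 0, 0, 0, 0], [255, 0, 0, 0, 0]])

```text
t: 4.97
ee_pos: [580.7, -170.9, 201.4]
orientation: [-0.091, 3.14, -0.0]
ft_force: [0.7, 0.1, 4.2]
width: 21.7
```

Call:
move_arm(deltas=[[255, 0, 0, -0.01, 0], [255, 0, 0, -0.02, 0], [255, 0, 0, -0.03, 0], [255, 0, 0, -0.04, 0], [255, 0, 0, -0.04, 0]])

```text
t: 5.38
ee_pos: [582.0, -171.3, 244.1]
orientation: [-0.091, 3.136, -0.002]
ft_force: [-1.0, 0.0, -0.1]
width: 21.8
```

```bash
python3 b.py g3
```

```text
t 5.38 ee [ 582.  -171.3  244.1] yaw 0.058 z [ 0.004 -0.001 -1.   ] w 21.8 F [-1.   0.  -0.1]
delta tool m [0.0051 0.0017 0.0441] roll -0.002
scene 74 131
top 273 107
```

View pics/g3_scene.png

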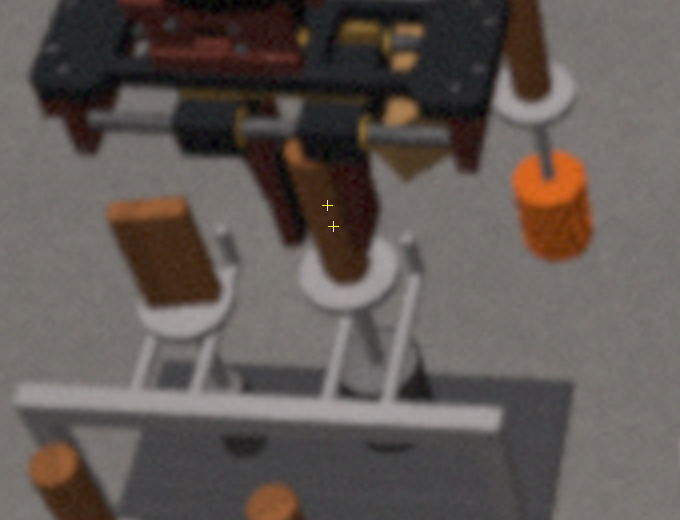

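The brush is lifted 42 mm with no contact force, and its collar is above the tips. I pull it out of the fork's open front, then lift.

Call:
move_arm(deltas=[[255, 0.02, 0, 0, 0], [255, 0.045, 0, 0, 0], [255, 0.07, 0, 0, 0], [255, 0.09, 0, 0, 0], [255, 0.09, 0, 0, 0]])

```text
t: 5.9
ee_pos: [486.7, -175.6, 240.1]
orientation: [0.09, -3.136, -0.002]
ft_force: [0.7, 1.0, -0.3]
width: 21.6
```

```bash
python3 b.py g4
```

```text
t 5.9 ee [ 486.7 -175.6  240.1] yaw 0.057 z [-0.004  0.001 -1.   ] w 21.6 F [ 0.7  1.  -0.3]
delta tool m [-0.0906  0.0003  0.0397] roll -0.003
scene 86 92
top 275 158
```

View pics/g4_scene.png

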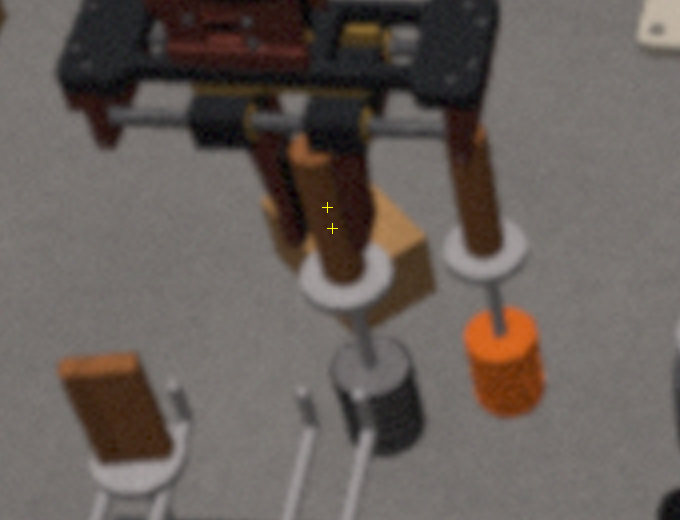

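The brush is free of the fork. I lift and travel toward the tall pot, passing between the jar and the bottle.

Call:
move_arm(deltas=[[255, 0, 0, -0.04, 0], [255, 0, 0, -0.08, 0], [255, -0.01, 0.04, -0.08, 0], [255, -0.015, 0.08, -0.08, 0], [255, -0.02, 0.12, -0.08, 0]])

```text
t: 6.42
ee_pos: [505.3, -54.1, 322.0]
orientation: [-0.088, 3.138, -0.0]
ft_force: [0.3, -0.4, -1.2]
width: 21.4
```

Call:
move_arm(deltas=[[255, -0.01, 0.04, 0, 0], [255, -0.015, 0.08, 0, 0], [255, -0.02, 0.12, 0, 0], [255, -0.03, 0.16, 0, 0], [255, -0.037, 0.19, 0, 0]])

```text
t: 6.83
ee_pos: [530.7, 140.4, 321.1]
orientation: [-0.094, 3.139, 0.001]
ft_force: [0.6, -1.0, -1.0]
width: 21.9
```

```bash
python3 -c "
from h import *
delta((523,168,320),0.06)"
```

```text
t 6.83 ee [530.7 140.4 321.1] yaw 0.06 z [ 0.001  0.001 -1.   ] w 21.9 F [ 0.6 -1.  -1. ]
delta tool m [0.006  0.028  0.0012] roll -0.0
```

Call:
move_arm(deltas=[[255, 0.006, 0.028, 0, 0], [255, 0.006, 0.028, 0, 0], [255, 0.006, 0.028, 0, 0], [255, 0.006, 0.028, 0, 0]])

```text
t: 7.17
ee_pos: [522.4, 164.4, 320.8]
orientation: [0.093, -3.14, 0.001]
ft_force: [0.5, 0.2, -0.4]
width: 21.5
```

```bash
cat > c.py <<'E'
from h import *
import sys
tag=sys.argv[1]; delta((523,168,320),0.06)
o=get_obs()["ee_pos"]
for c in("scene","top"):
    im=get_image(c); s=4
    u,v=proj(c,[(523,168,140)])[0]; u0,v0=max(0,int(u-85)),max(0,int(v-75))
    J=cv2.resize(im,None,fx=s,fy=s,interpolation=cv2.INTER_CUBIC)
    J0=J.copy()
    draw(J,c,o-[0,0,171.4],s=s)
    J=J[v0*s:(v0+150)*s,u0*s:(u0+170)*s]; 
    cv2.imwrite(f"pics/{tag}_{c}.png",J)
    if c=='scene': cv2.imwrite(f"pics/{tag}_{c}_raw.png",J0[v0*s:(v0+150)*s,u0*s:(u0+170)*s])
E
python3 c.py p1
```

```text
t 7.17 ee [522.4 164.4 320.8] yaw 0.059 z [-0. -0. -1.] w 21.5 F [ 0.5  0.2 -0.4]
delta tool m [-0.0008  0.0036  0.0008] roll -0.001
```

View pics/p1_scene.png

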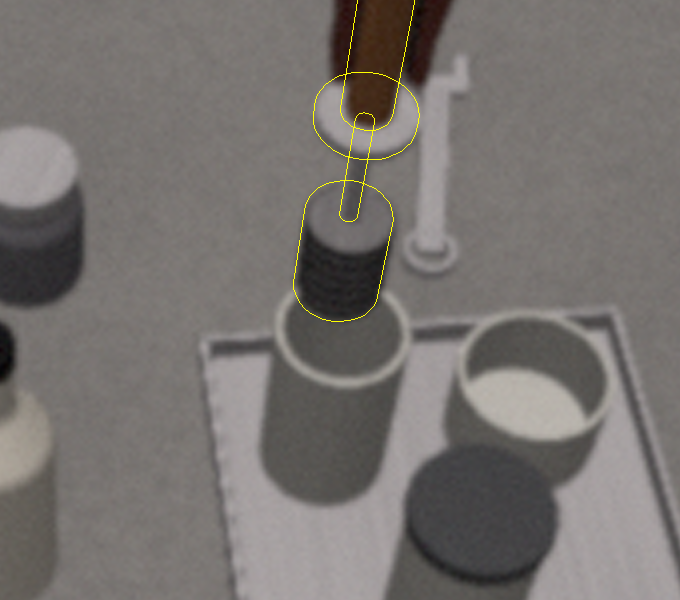

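View pics/p1_top.png

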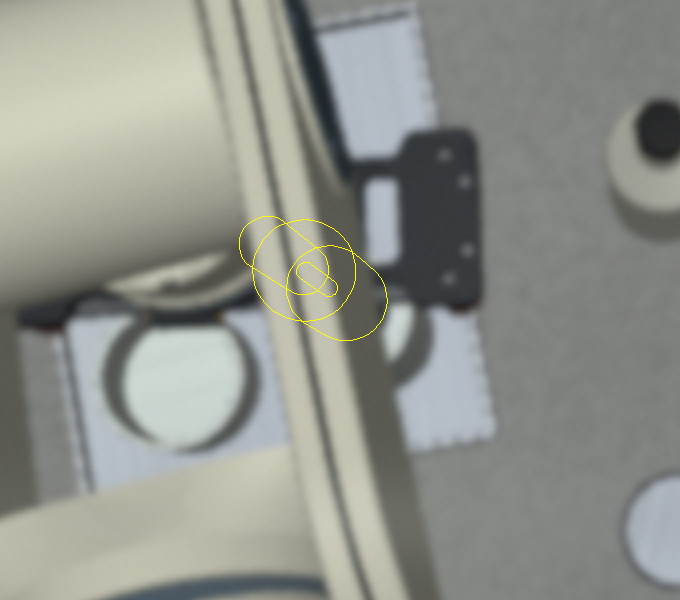

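```bash
python3 - <<'E'
from h import *
im=cv2.imread("pics/p1_scene_raw.png"); s=4
u,v=proj("scene",[(523,168,140)])[0]; off=np.array([int(u-85),int(v-75)])*s-1.5
outs=[]
for p in((523,168,4),(526,170,4)):
    J=im.copy()
    for r,z in((33,115),(29,115),(33,0)):
        cv2.polylines(J,[(proj("scene",ring(p,r,z))*s-off).round().astype(np.int32)],True,(0,255,0) if z else (0,255,255),1)
    outs.append(J[250:550,200:500])
cv2.imwrite("pics/rim.png",np.hstack(outs))
E
```

```text
(no output)
```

View pics/rim.png

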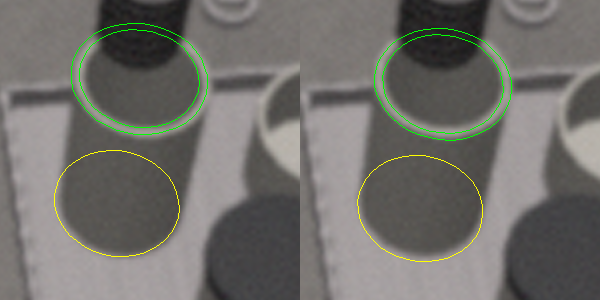

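The scene overlay of the held brush lines up with the picture, and the pot rim fits best at about (524.5,169). I nudge over and start down.

Call:
move_arm(deltas=[[255, -0.002, 0.003, 0, 0], [255, -0.002, 0.003, 0.01, 0], [255, -0.002, 0.003, 0.02, 0], [255, -0.002, 0.003, 0.02, 0]])

```text
t: 7.6
ee_pos: [522.6, 166.6, 298.3]
orientation: [0.09, -3.136, 0.002]
ft_force: [-1.2, 0.2, -1.2]
width: 21.6
```

```bash
python3 -c "
from h import *
delta((524.5,169,183),0.06)"
```

```text
t 7.6 ee [522.6 166.6 298.3] yaw 0.057 z [-0.004 -0.001 -1.   ] w 21.6 F [-1.2  0.2 -1.2]
delta tool m [-0.0025  0.0024  0.1153] roll -0.003
```

Call:
move_arm(deltas=[[255, -0.002, 0.003, 0.02, 0], [255, -0.002, 0.003, 0.04, 0], [255, -0.002, 0.003, 0.06, 0], [255, -0.002, 0.003, 0.075, 0], [255, -0.002, 0.003, 0.085, 0]])

```text
t: 8.02
ee_pos: [524.6, 170.0, 213.9]
orientation: [0.091, -3.138, 0.001]
ft_force: [0.5, -0.5, -0.4]
width: 21.9
```

```bash
python3 -c "
from h import *
delta((524.5,169,185),0.06)"; python3 c.py p2
```

```text
t 8.02 ee [524.6 170.  213.9] yaw 0.058 z [-0.003 -0.001 -1.   ] w 21.9 F [ 0.5 -0.5 -0.4]
delta tool m [ 0.0001 -0.001   0.0289] roll -0.002
t 8.02 ee [524.6 170.  213.9] yaw 0.058 z [-0.003 -0.001 -1.   ] w 21.9 F [ 0.5 -0.5 -0.4]
delta tool m [ 0.0021 -0.002  -0.1061] roll -0.002
```

View pics/p2_scene_raw.png

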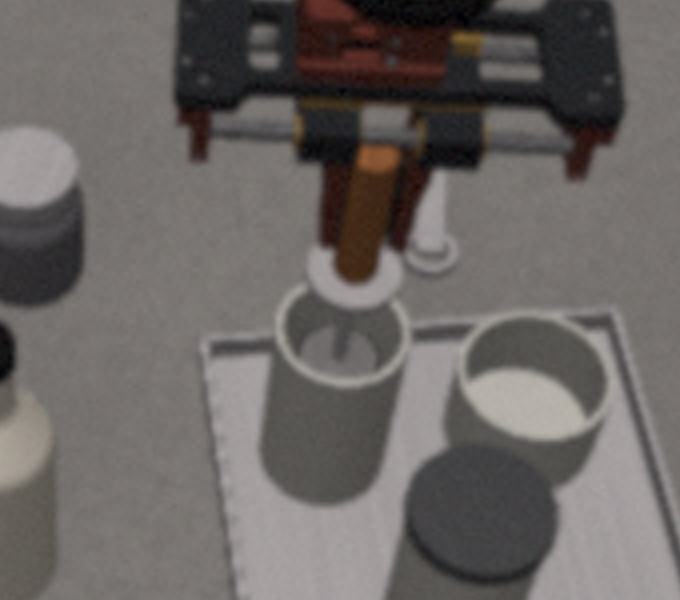

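The head is centred inside the pot mouth, at (340,350), and the pot hasn't moved. I push on to the bottom while watching the force.

Call:
move_arm(deltas=[[255, 0, 0, 0.012, 0], [255, 0, 0, 0.02, 0], [255, 0, 0, 0.026, 0], [255, 0, 0, 0.028, 0], [255, 0, 0, 0.028, 0]])

```text
t: 8.53
ee_pos: [525.4, 170.5, 187.5]
orientation: [0.091, -3.139, 0.0]
ft_force: [1.0, -0.3, -1.0]
width: 21.9
```

Call:
move_arm(deltas=[[255, 0, 0, 0.002, 0], [255, 0, 0, 0.004, 0], [255, 0, 0, 0.005, 0], [255, 0, 0, 0.005, 0]])

```text
t: 8.87
ee_pos: [525.6, 170.6, 183.0]
orientation: [0.091, -3.14, 0.0]
ft_force: [-1.4, 0.1, -1.4]
width: 21.8
```

Call:
move_arm(deltas=[[255, 0, 0, 0.001, 0], [255, 0, 0, 0.002, 0], [255, 0, 0, 0.003, 0], [255, 0, 0, 0.003, 0]])

```text
t: 9.2
ee_pos: [525.9, 170.7, 180.4]
orientation: [-0.091, 3.14, 0.0]
ft_force: [-1.2, -0.2, 2.0]
width: 21.7
```

There is light floor contact (Fz up about 3 N), so this is the bottom. The floor corresponds to TCP z≈180. Drawing up 57 mm brings the bristle top to the mouth.

Call:
move_arm(deltas=[[255, 0.001, -0.001, -0.02, 0], [255, 0.001, -0.001, -0.04, 0], [255, 0.001, -0.001, -0.057, 0], [255, 0.001, -0.001, -0.057, 0], [255, 0.001, -0.001, -0.057, 0]])

```text
t: 9.62
ee_pos: [525.1, 169.6, 237.5]
orientation: [-0.091, 3.138, 0.001]
ft_force: [-1.0, -0.5, -1.5]
width: 21.6
```

```bash
python3 c.py s1
```

```text
t 9.62 ee [525.1 169.6 237.5] yaw 0.058 z [ 0.002  0.001 -1.   ] w 21.6 F [-1.  -0.5 -1.5]
delta tool m [ 0.0021 -0.0015 -0.0826] roll -0.002
```

View pics/s1_scene_raw.png

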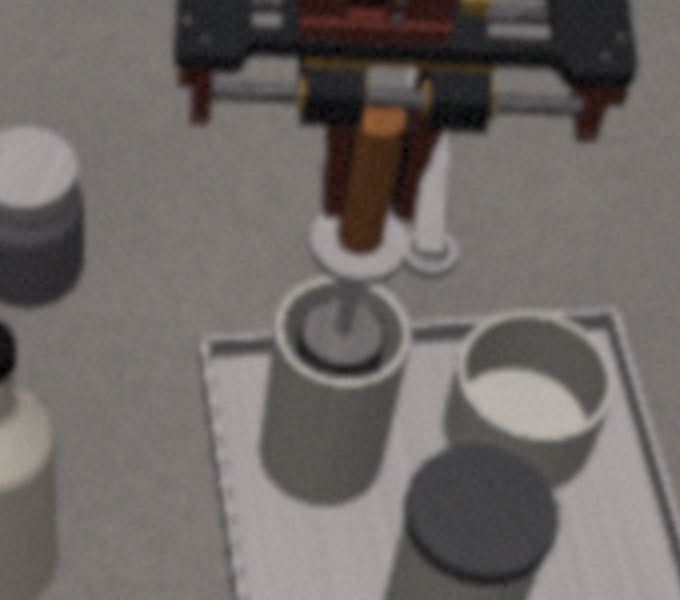

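The head top is level with the mouth at (342,333), and the pot is undisturbed. Now strokes two and three.

Call:
move_arm(deltas=[[255, 0, 0, 0.02, 0], [255, 0, 0, 0.04, 0], [255, 0, 0, 0.051, 0], [255, 0, 0, 0.056, 0], [255, 0, 0, 0.056, 0]])

```text
t: 10.13
ee_pos: [524.6, 169.4, 180.3]
orientation: [0.091, -3.139, 0.001]
ft_force: [-0.1, 0.3, -1.6]
width: 21.8
```

Call:
move_arm(deltas=[[255, 0, 0, 0, 0], [255, 0, 0, 0, 0]])

```text
t: 10.3
ee_pos: [524.5, 169.4, 180.6]
orientation: [0.091, -3.139, 0.0]
ft_force: [-0.2, 0.8, -2.0]
width: 21.8
```

Call:
move_arm(deltas=[[255, 0, 0, -0.02, 0], [255, 0, 0, -0.04, 0], [255, 0, 0, -0.057, 0], [255, 0, 0, -0.057, 0], [255, 0, 0, -0.057, 0]])

```text
t: 10.72
ee_pos: [525.0, 169.6, 238.4]
orientation: [-0.091, 3.139, 0.001]
ft_force: [-0.3, -0.3, -1.2]
width: 22.1
```

Call:
move_arm(deltas=[[255, 0, 0, 0.02, 0], [255, 0, 0, 0.04, 0], [255, 0, 0, 0.051, 0], [255, 0, 0, 0.056, 0], [255, 0, 0, 0.056, 0]])

```text
t: 11.13
ee_pos: [524.2, 169.3, 180.7]
orientation: [0.091, -3.138, 0.001]
ft_force: [0.1, 0.5, -1.3]
width: 21.8
```

Call:
move_arm(deltas=[[255, 0, 0, 0, 0], [255, 0, 0, 0, 0]])

```text
t: 11.3
ee_pos: [524.7, 169.5, 181.8]
orientation: [0.091, -3.14, 0.0]
ft_force: [-0.1, -0.6, -1.1]
width: 21.4
```

Call:
move_arm(deltas=[[255, 0, 0, -0.02, 0], [255, 0, 0, -0.04, 0], [255, 0, 0, -0.057, 0], [255, 0, 0, -0.057, 0], [255, 0, 0, -0.057, 0]])

```text
t: 11.72
ee_pos: [525.2, 169.6, 239.7]
orientation: [-0.091, 3.138, 0.001]
ft_force: [0.2, 0.2, -2.3]
width: 21.9
```

```bash
python3 c.py s3
```

```text
t 11.72 ee [525.2 169.6 239.7] yaw 0.058 z [ 0.002  0.001 -1.   ] w 21.9 F [ 0.2  0.2 -2.3]
delta tool m [ 0.0021 -0.0015 -0.0803] roll -0.002
```

View pics/s3_scene.png

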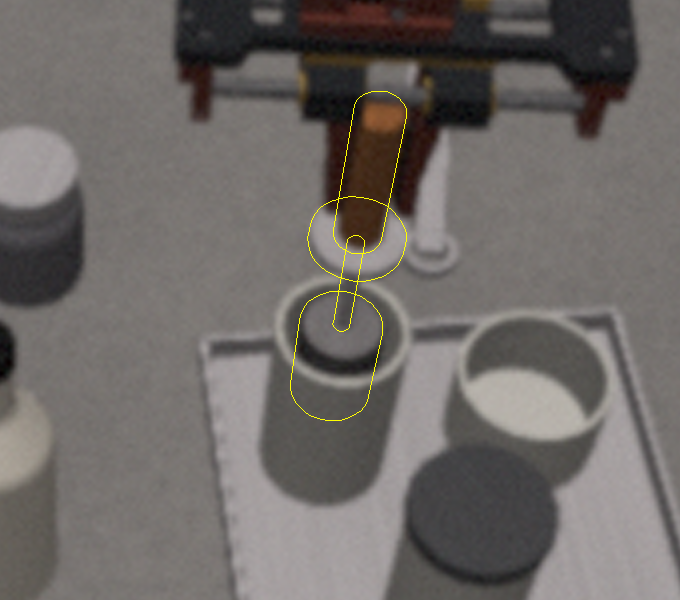

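All three strokes are done. I lift clear and travel back to the rack front.

Call:
move_arm(deltas=[[255, 0, 0, -0.04, 0], [255, 0, 0, -0.075, 0], [255, 0, 0, -0.085, 0], [255, 0.003, -0.04, -0.085, 0], [255, 0.006, -0.08, -0.085, 0]])

```text
t: 12.23
ee_pos: [523.3, 89.8, 323.5]
orientation: [-0.098, 3.14, 0.0]
ft_force: [0.7, 0.7, -1.3]
width: 21.4
```

Call:
move_arm(deltas=[[255, 0.003, -0.04, 0, 0], [255, 0.006, -0.08, 0, 0], [255, 0.01, -0.12, 0, 0], [255, 0.015, -0.16, 0, 0], [255, 0.02, -0.2, 0, 0]])

```text
t: 12.65
ee_pos: [513.9, -113.2, 322.3]
orientation: [0.092, -3.138, -0.001]
ft_force: [1.3, 0.4, -1.7]
width: 21.7
```

```bash
python3 -c "
from h import *
delta((482,-176,325),0.06)"
```

```text
t 12.65 ee [ 513.9 -113.2  322.3] yaw 0.058 z [-0.002  0.001 -1.   ] w 21.7 F [ 1.3  0.4 -1.7]
delta tool m [ 0.0355 -0.0608 -0.0027] roll -0.002
```

Call:
move_arm(deltas=[[255, 0.02, -0.035, 0, 0], [255, 0.035, -0.06, 0, 0], [255, 0.035, -0.06, 0, 0], [255, 0.035, -0.06, 0.04, 0], [255, 0.035, -0.06, 0.075, 0]])

```text
t: 13.07
ee_pos: [483.9, -174.1, 248.1]
orientation: [-0.089, 3.138, -0.001]
ft_force: [0.3, 0.2, -2.0]
width: 21.5
```

Call:
move_arm(deltas=[[255, 0, 0, 0, 0], [255, 0, 0, 0, 0]])

```text
t: 13.23
ee_pos: [482.2, -172.5, 247.0]
orientation: [0.092, -3.135, -0.004]
ft_force: [-0.4, 1.0, 0.1]
width: 21.6
```

```bash
python3 b.py r1; python3 -c "
from h import *
delta((486.7,-175.8,244),0.058)"
```

```text
t 13.23 ee [ 482.2 -172.5  247. ] yaw 0.058 z [-0.006  0.002 -1.   ] w 21.6 F [-0.4  1.   0.1]
delta tool m [-0.0951 -0.0031  0.0465] roll -0.002
scene 87 88
top 274 160
t 13.33 ee [ 484.5 -173.4  250. ] yaw 0.059 z [ 0.001 -0.    -1.   ] w 21.6 F [ 0.5 -0.2 -0.8]
delta tool m [-0.002  -0.0025  0.0061] roll 0.001
```

View pics/r1_scene.png

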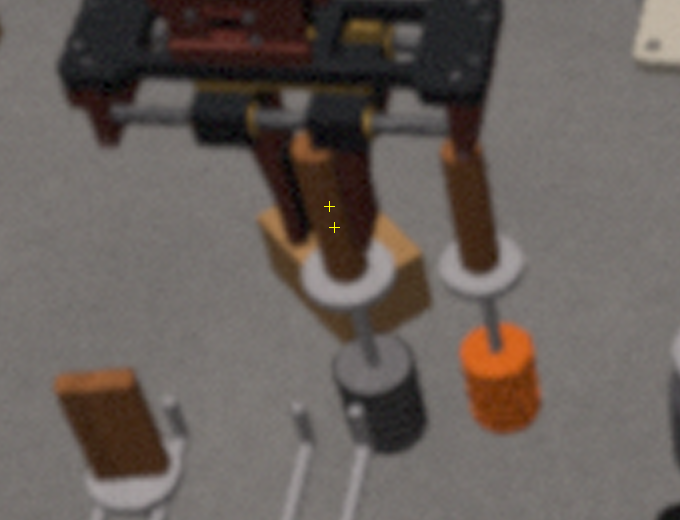

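The grip is unchanged from the pull-out. I align in y and height, then slide in over the tips.

Call:
move_arm(deltas=[[255, 0, -0.002, 0.006, 0], [255, 0, -0.002, 0.006, 0], [255, -0.015, -0.002, 0.006, 0], [255, -0.03, -0.002, 0.006, 0], [255, -0.03, -0.002, 0.006, 0]])

```text
t: 13.75
ee_pos: [516.4, -174.0, 244.4]
orientation: [-0.092, 3.136, -0.002]
ft_force: [-0.1, -0.7, -1.2]
width: 21.6
```

```bash
python3 b.py r2; python3 -c "
from h import *
delta((579,-171,243),0.058)"
```

```text
t 13.75 ee [ 516.4 -174.   244.4] yaw 0.059 z [ 0.004 -0.001 -1.   ] w 21.6 F [-0.1 -0.7 -1.2]
delta tool m [-0.0606  0.0005  0.0446] roll -0.001
scene 82 103
top 274 142
t 13.85 ee [ 513.8 -173.7  243.5] yaw 0.059 z [ 0. -0. -1.] w 22.0 F [ 0.3  0.6 -0.7]
delta tool m [-0.0652 -0.0012  0.0005] roll 0.001
```

View pics/r2_scene.png

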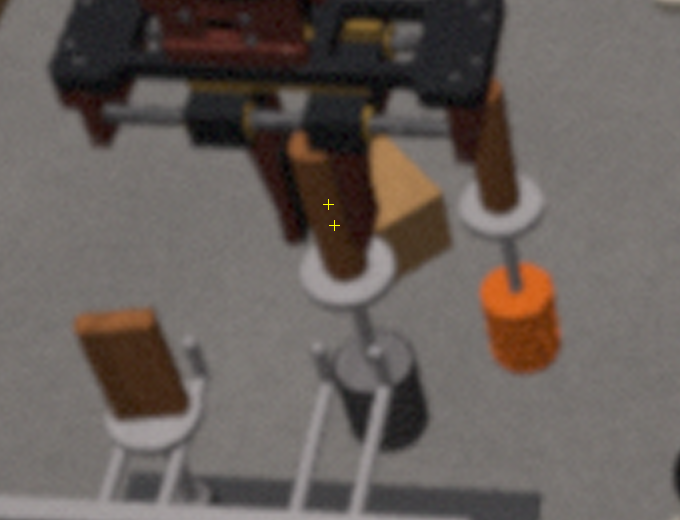

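The shaft at (367,334) is in line with the middle between the prongs at (365,338), so I slide in.

Call:
move_arm(deltas=[[255, -0.015, 0, 0, 0], [255, -0.03, 0, 0, 0], [255, -0.045, 0, 0, 0], [255, -0.06, 0, 0, 0], [255, -0.062, 0, 0, 0]])

```text
t: 14.27
ee_pos: [576.8, -170.2, 243.4]
orientation: [-0.092, 3.139, -0.001]
ft_force: [-0.4, -0.3, -1.1]
width: 21.4
```

```bash
python3 b.py r3; python3 -c "
from h import *
delta((579,-171,203),0.058)"
```

```text
t 14.27 ee [ 576.8 -170.2  243.4] yaw 0.059 z [ 0.001 -0.    -1.   ] w 21.4 F [-0.4 -0.3 -1.1]
delta tool m [-0.0001  0.0002  0.0434] roll -0.001
scene 76 129
top 272 110
t 14.37 ee [ 575.  -170.1  243. ] yaw 0.059 z [-0.001  0.    -1.   ] w 21.5 F [-1.1  0.3 -1.3]
delta tool m [-0.004  -0.0012  0.04  ] roll 0.001
```

View pics/r3_scene.png

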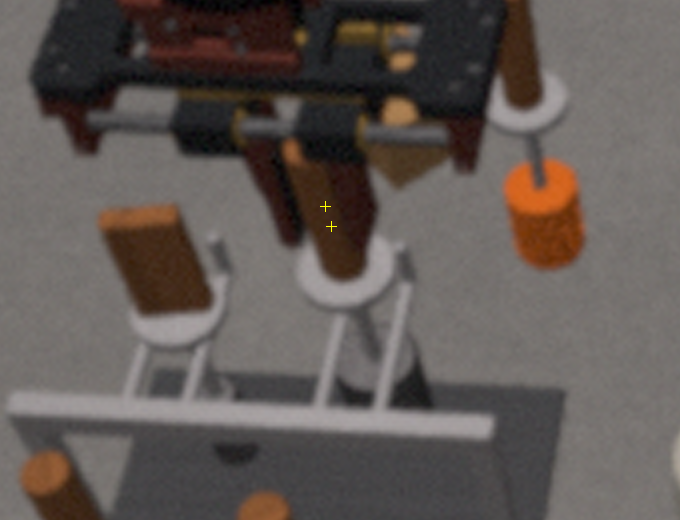

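Call:
move_arm(deltas=[[255, -0.003, 0, 0.012, 0], [255, -0.003, 0, 0.024, 0], [255, -0.003, 0, 0.034, 0], [255, -0.003, 0, 0.039, 0], [255, -0.003, 0, 0.039, 0]])

```text
t: 14.78
ee_pos: [577.0, -169.7, 201.8]
orientation: [0.091, -3.137, -0.002]
ft_force: [-0.5, 0.1, -1.2]
width: 21.6
```

Call:
move_arm(deltas=[[255, 0, 0, 0.001, 0], [255, 0, 0, 0.002, 0], [255, 0, 0, 0.002, 0]])

```text
t: 15.03
ee_pos: [578.7, -170.1, 202.2]
orientation: [-0.091, 3.14, -0.0]
ft_force: [0.4, -0.1, -0.5]
width: 21.7
```

```bash
python3 b.py r4
```

```text
t 15.03 ee [ 578.7 -170.1  202.2] yaw 0.058 z [ 0. -0. -1.] w 21.7 F [ 0.4 -0.1 -0.5]
delta tool m [0.0017 0.0002 0.0022] roll -0.002
scene 80 143
top 268 113
```

View pics/r4_scene.png

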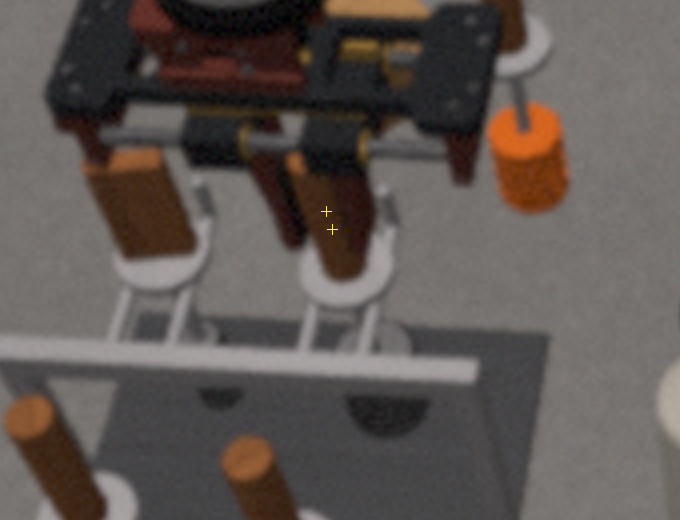

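The collar is on or about to touch the prongs. One more millimetre down, then open to the same partial width.

Call:
move_arm(deltas=[[255, 0, 0, 0.001, 0], [255, 0, 0, 0.002, 0], [255, 0, 0, 0.002, 0]])

```text
t: 15.38
ee_pos: [578.8, -170.0, 200.7]
orientation: [-0.091, 3.139, -0.0]
ft_force: [-1.2, 0.3, 3.4]
width: 21.7
```

Call:
move_arm(deltas=[[110, 0, 0, 0, 0], [110, 0, 0, 0, 0], [110, 0, 0, 0, 0], [110, 0, 0, 0, 0], [110, 0, 0, 0, 0]])

```text
t: 15.8
ee_pos: [578.5, -169.9, 199.9]
orientation: [0.092, -3.14, -0.0]
ft_force: [0.2, -0.2, 0.1]
width: 49.3
```

```bash
python3 b.py r5
```

```text
t 15.8 ee [ 578.5 -169.9  199.9] yaw 0.058 z [-0.  0. -1.] w 49.3 F [ 0.2 -0.2  0.1]
delta tool m [ 0.0015  0.     -0.0001] roll -0.002
scene 80 144
top 268 113
```

View pics/r5_scene.png

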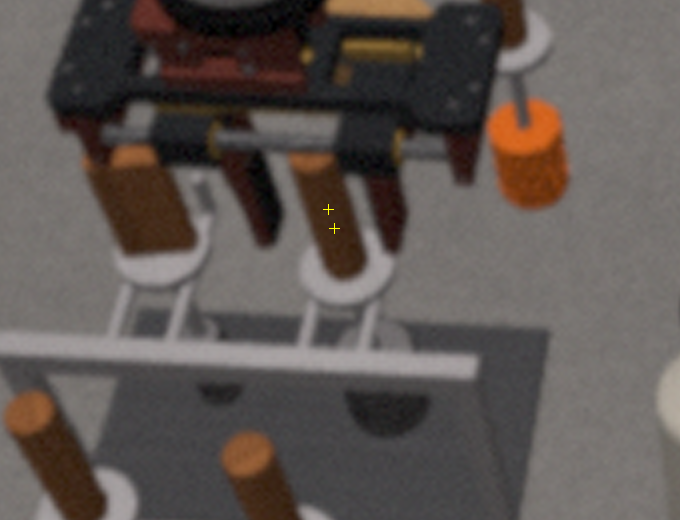

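The collar touched the prongs (Fz +3.4 N) and then released. The brush hangs upright between the open fingers, which have a gap on both sides. I retreat straight up and then away.

Call:
move_arm(deltas=[[110, 0, 0, -0.02, 0], [110, 0, 0, -0.05, 0], [110, 0, 0, -0.09, 0], [110, 0, 0, -0.12, 0], [110, 0, 0, -0.12, 0]])

```text
t: 16.32
ee_pos: [581.6, -170.9, 327.1]
orientation: [-0.091, 3.13, -0.006]
ft_force: [1.1, -0.6, 0.2]
width: 50.3
```

Call:
move_arm(deltas=[[110, 0.04, 0.04, 0, 0], [110, 0.08, 0.08, 0, 0], [110, 0.12, 0.12, 0, 0], [110, 0.14, 0.14, 0, 0], [110, 0.14, 0.16, 0, 0]])

```text
t: 16.73
ee_pos: [429.7, -23.1, 319.3]
orientation: [0.089, -3.139, 0.0]
ft_force: [0.4, -0.7, 0.8]
width: 50.0
```

Call:
move_arm(deltas=[[110, 0, 0, 0, 0], [110, 0, 0, 0, 0], [110, 0, 0, 0, 0]])

```text
t: 16.98
ee_pos: [433.1, -23.6, 320.3]
orientation: [-0.093, 3.139, -0.001]
ft_force: [0.3, 0.3, -0.3]
width: 49.7
```

```bash
python3 - <<'E'
from h import *
delta((0,0,0))
for c in("scene","top"): cv2.imwrite(f"pics/end_{c}.png",get_image(c))
for c in("scene","top"):
  for n in("brush","brush_collar","thin_brush","pot","low_pot","can","bottle","jar","carton","wrench"):
    print(c,n,[(round(d["conf"],2),[round(float(v)) for v in d["location"]]) for d in place_of(c,n)])
E
```

```text
t 16.98 ee [433.1 -23.6 320.3] yaw 0.059 z [ 0.001 -0.    -1.   ] w 49.7 F [ 0.3  0.3 -0.3]
delta tool m [0.4313 0.0493 0.3197] roll None
scene brush [(0.91, [577, -171, 29]), (0.9, [708, -166, -1]), (0.7, [706, -263, 2])]
scene brush_collar [(0.92, [702, -263, 115]), (0.8, [401, -132, 117]), (0.79, [715, -171, 119]), (0.72, [574, -172, 146])]
scene thin_brush [(0.7, [579, -265, 35])]
scene pot [(0.75, [522, 169, 2])]
scene low_pot [(0.85, [490, 277, 6])]
scene can [(0.89, [611, 234, 4]), (0.47, [605, 15, 2])]
scene bottle [(0.58, [610, 14, 1])]
scene jar [(0.57, [414, -2, -2])]
scene carton [(0.73, [324, -244, -4])]
scene wrench [(0.64, [312, 226, 1])]
top brush [(0.78, [710, -166, 1]), (0.65, [704, -261, 0]), (0.64, [578, -170, 31])]
top brush_collar [(0.75, [575, -170, 153]), (0.65, [708, -167, 118]), (0.62, [699, -264, 121]), (0.43, [493, 276, 3])]
top thin_brush [(0.62, [575, -262, 29])]
top pot [(0.86, [524, 168, 4])]
top low_pot [(0.71, [492, 274, 8]), (0.67, [577, -262, 27])]
top can [(0.73, [610, 238, 5])]
top bottle [(0.84, [604, 12, 3])]
top jar []
top carton [(0.87, [319, -251, 1]), (0.74, [576, -172, 149])]
top wrench [(0.58, [493, 272, 6])]
```

View pics/end_scene.png

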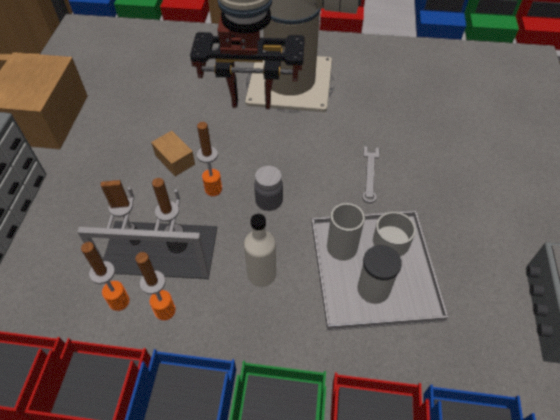

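View pics/end_top.png

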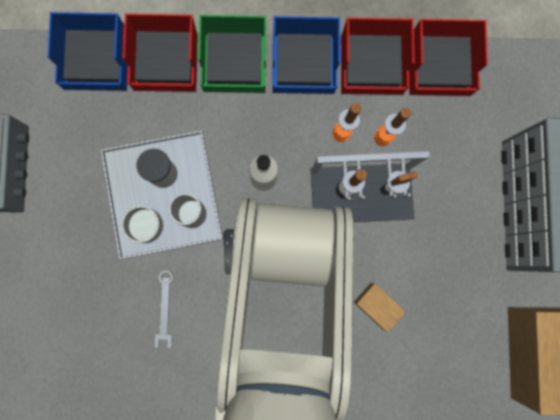

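The brush hangs in its fork again (scene handle near (162,195), top near (353,180), same as at the start). The pot at (345,230) and everything else are where they were, and the gripper is clear. Handing in.

```bash
python3 -c "
from workcell import *
print(close_job())"
```

```text
the job is handed in; nothing more can be done
None
```

I took the thick brush off the +y fork, lifting it about 42 mm over the tips and pulling it out the front. I then scrubbed the tall pot with three full strokes and hung the brush back in the same fork, since the thin brush occupies the other. The job was handed in at about t = 18 s; it reports no verdict.

- **Strokes:** the first stroke showed light contact with the pot floor, and the next two went to about the same depth, within about 1.5 mm. Each draw-up was about 57 mm or slightly more, and pictures after strokes one and three show the bristle top at the pot mouth.
- **Hanging:** the collar touched the prongs (+3.4 N) before I let go. The final pictures show the brush upright, with the detector putting its collar at about (575, −171, 150) mm, within about 8 mm of the hanging point.
- **Other things:** the pot reads (522–524, 168–169) mm against (523, 168) at the start. The thin brush and the other items read where they began, within detector noise.
- **Checks that failed or disagreed:**
  - The top camera missed the jar, which was hidden under the arm, but the scene camera places it correctly.
  - The top camera's only wrench report at the end was on the low pot, but the wrench looks unmoved in both pictures.
  - The top-camera overlays ran about 3–5 mm off the scene camera, so I used the scene camera for final alignment.

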